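# Fill the condiment caddy and leave the soaps

## Robot

A 7-joint arm with a two-finger parallel gripper is mounted at the origin on the work surface. World frame = base frame: x ahead of the robot, y to its left, z up, the work surface at z = 0. Lengths are in m, angles in rad, forces in N, time in s.
With the tool pointing down it reaches from about 0.425 to 0.925 m from the base axis. Payload 6.8 kg.
Tool frame: the origin (TCP) lies at the very end of the fingers, on their centre line; the grasp point (between the pads) lies 19 mm behind it; z points along the fingers, y is the line along which they close (so a half turn about z gives the same grasp; the last joint's range is limited). The gripper opens to 85 mm and grips with 20 to 120 N. Pads are 22 mm wide; open, the fingers measure 114 mm over their backs; the gripper's body (76 mm by 85 mm) begins 54 mm behind the grasp point. The pads swing forward as they close: fully open they stand 13 mm farther back than shut.
Start: joints at [1.186, 0.477, 0.022, 1.555, -0.011, 1.109, -0.083], TCP at [0.184, -0.649, 0.201] pointing down, gripper open.
Joint ranges: [-2.96, 2.96], [-0.34, 2.1], [-1.41, 1.46], [0.24, 2.44], [-1.37, 4.51], [0.17, 1.92], [-2.96, 2.96]. Speed limits (rad/s): [2.39, 2.39, 3.14, 3.14, 3.14, 3.14, 3.14].

## Interface

Orientations are given as a unit quaternion [w, x, y, z].
In Python, from station import get_obs, read_camera, hand_in gives the robot as it stands.
- The arm moves only by the tool arm_command, never from a script. Its argument "commands" is one flat list of numbers, 7 for each row, row after row: the shift along the tool's x, y, z in m, then the turn, a rotation vector about the tool's x, y, z in degrees, then the opening, from 0 (shut) to 1 (fully open). In form: [tx, ty, tz, rx, ry, rz, fingers, tx, ty, tz, rx, ry, rz, fingers, ...]. A call has 1 to 8 rows; each row is the pose to reach, as a shift and turn from the pose commanded when the call began, along the tool's axes at that moment; what a row does not reach only later rows make up. A row lasts 1/10 s, in which the tool goes at most 50 mm and 8.59 degrees, less where a joint would pass 70% of its speed; a pose out of reach is approached as far as the arm can. A call with a gripper value outside its range is refused whole. The fingers move at their own pace and stop on an object; "force" is the grip in N (left out, the last holds). Time passes only in rows, so rows that repeat a pose let the fingers close. It gives the time, the measured TCP pose, the force, the opening and the grip force at its end, in the units of the state.
- get_obs(): the state, without advancing time (a new reading comes with each control period).
- read_camera(name): name is "side" or "top" or "wrist"; returns a dict with "img" (384x512x3 uint8, red, green, blue), "camera_matrix" (3x3 intrinsics, pixels), "k1" (the pictures are not rectified: a ray, as slopes to the right and down, at radius r is drawn at 1 + k1 r^2 times it, then the intrinsics apply), "pose" (4x4, takes a point from camera to world coordinates). Camera axes: x right, y down, z forward; pixel columns grow to the right and rows downward; lengths in m; the calibration is good to about 2 mm. A picture is of the moment at which its call begins. There is no depth.
- hand_in(): hands the job in; it is judged then, once.
The state is a dict: "t": time; "q": joint angles; "joint_vel": joint speeds; "joint_torque": joint torques, N m; "eef_pos": TCP position; "tool_rot": TCP orientation; "contact_force": force on the tool from outside, world axes, zero at the start; "torque": the same for the moment, N m; "gripper_width": opening from 0.0 (shut) to 1.0 (fully open); "grasp_force": force on a finger pad.
Only numpy, scipy, OpenCV 4.12 (cv2) and the standard library are available. Lean on these libraries where they do the work, as an engineer would, in place of code of your own. Each camera call takes 0.05 s, during which the arm holds its last target. There are 200 camera calls.

## Task

Put the four condiments into the wooden caddy, each standing upright on the floor of the well shaped for it: the wide jar in the large round well, the salt shaker in the small round one, the square oil bottle in the square one and the oblong spice tin in the oblong one. Leave the two soap bottles (the one with the pump and the one with the nozzle) standing where they are, and tip none of the six over.

Things in the scene. Friction and masses are not known exactly. Their poses are not given: they have to be found in the camera images.
- salt_mid (a point): The salt shaker: a slim round clear-glass shaker with a domed steel top with holes, 42 mm across with straight sides up to 56 mm, 76 mm high in all, about 130 g. Stands loose on the worktop (z = 0) at the start. The point is on its upright axis, half-way up; z is up.
- jar_mid (a point): The jar: a wide round amber-glass jar with a flat steel lid, 58 mm across (straight sides up to 56 mm, lid 46 mm across), 76 mm high, about 300 g. Stands loose on the worktop (z = 0) at the start. The point is on its upright axis, half-way up; z is up.
- oil_mid (a point): The oil bottle: a square green-glass bottle with a cork, body 46 x 46 mm and 72 mm high, the short round neck and cork 22 mm across reaching 96 mm, about 300 g. Stands loose on the worktop (z = 0) at the start. The point is on its upright axis, half-way up; z is up. x and y are square to the flat sides.
- tin_mid (a point): The spice tin: an oblong white tin with a flat steel lid, 34 mm (along its x) by 60 mm (along its y), straight sides up to 62 mm, smaller lid (24 x 50 mm) on top, 76 mm high in all, about 150 g. Stands loose on the worktop (z = 0) at the start. The point is on its upright axis, half-way up; z is up.
- pump_mid (a point): Not a condiment: the hand-soap bottle, round amber glass, 56 mm across, with a steel pump whose spout sticks out 42 mm from the axis along its x at the top; 120 mm high in all, about 300 g. Stands loose on the worktop (z = 0) at the start. The point is on its upright axis, half-way up; z is up.
- squeezy_mid (a point): Not a condiment: the washing-up liquid bottle, oblong white plastic, 34 mm (along its x) by 60 mm (along its y), with a narrow round nozzle on top; shoulder at 74 mm, 116 mm high in all, about 250 g. Stands loose on the worktop (z = 0) at the start. The point is on its upright axis, half-way up; z is up.
- well_big_floor (a point): The large round well, 78 mm across, for the jar. One of four fixed 90 mm wooden blocks set two by two, 92 mm apart and with equal yaw, in a low dark tray (198 x 198 x 14 mm): the fixed caddy. Which block is where varies. All well rims are 24 mm above the worktop, wells 16 mm deep, floors dark. The point is the centre of the well's floor, 8 mm above the worktop; x, y along the block's sides.
- well_small_floor (a point): The small round well, 62 mm across, for the salt shaker. Its block is like the others: 90 x 90 mm, rim 24 mm above the worktop, well 16 mm deep. The point is the centre of the well's floor, 8 mm above the worktop.
- well_square_floor (a point): The square well, 64 x 64 mm, for the oil bottle. Its block is like the others: 90 x 90 mm, rim 24 mm above the worktop, well 16 mm deep. The point is the centre of the well's floor, 8 mm above the worktop; x and y are square to its sides.
- well_oblong_floor (a point): The oblong well, 54 mm (along its x) by 80 mm (along its y), for the spice tin. Its block is like the others: 90 x 90 mm, rim 24 mm above the worktop, well 16 mm deep. The point is the centre of the well's floor, 8 mm above the worktop.

How it is judged:
By the outcome, as a careful person would: the job done as asked, in the order asked, and still so for the second after the job is handed in, with the robot touching nothing.
It also fails if it takes over 104 s, if anything falls off the work surface, if the arm or the gripper's body presses on something with over 40 N, if the wrist force passes 120 N, or if a joint passes its speed limit or range.

## Working session

There is one attempt and no reset: what is moved stays moved. The work goes in short steps, Python scripts to look and compute and a tool call to move; the robot and the scene stay as the last step left them, time stands still between calls to the robot, and variables do not carry over. Pictures are saved under pics/ and viewed, at most 14 in all, crops included, and the job is handed in when it is done.

Besides the shell and the picture viewer there is one more tool, called after ">>>" as a command line: name --argument value ..., lists and objects as JSON in quotes. arm_command: Moves the arm, as the interface text tells. Its arguments: {"type":"object","properties":{"commands":{"type":"array","items":{"type":"number"}},"force":{"type":"number"}},"required":["commands"]}

```bash
mkdir -p pics
python3 - <<'E'
from station import *
import cv2,numpy as np
for n in ("top","side"):
    c=read_camera(n); cv2.imwrite(f"pics/{n}0.png",c["img"][...,::-1]); np.savez(f"{n}0.npz",**c)
    print(n,c["camera_matrix"].round(1).tolist(),c["k1"],c["pose"].round(3).tolist())
o=get_obs();print(o["t"],o["eef_pos"],o["tool_rot"])
E
```

```text
top [[470.6, 0.0, 259.0], [0.0, 470.6, 198.2], [0.0, 0.0, 1.0]] 0.06574669031069512 [[-0.015, -0.994, 0.107, 0.354], [-1.0, 0.014, -0.008, 0.009], [0.007, -0.107, -0.994, 1.433], [0.0, 0.0, 0.0, 1.0]]
side [[440.2, 0.0, 254.9], [0.0, 440.2, 192.8], [0.0, 0.0, 1.0]] -0.10948874008039308 [[0.93, -0.274, 0.246, 0.251], [-0.369, -0.684, 0.629, -0.68], [-0.004, -0.676, -0.737, 0.874], [0.0, 0.0, 0.0, 1.0]]
0.1 [ 0.18428504 -0.64873245  0.19980575] [-8.31673832e-04  9.90440211e-01  1.37940096e-01 -1.65439918e-04]
```

View pics/top0.png

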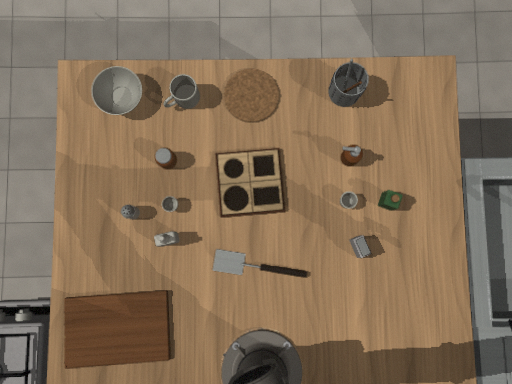

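View pics/side0.png

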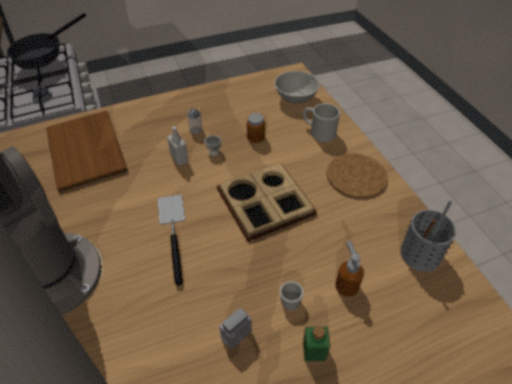

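```bash
cat > h.py <<'E'
import numpy as np, cv2
from scipy.spatial.transform import Rotation as R
def dist(c): return np.array([float(c["k1"]),0,0,0,0])
def proj(c,P):
    T=np.linalg.inv(c["pose"]); 
    return cv2.projectPoints(np.atleast_2d(P).astype(float),cv2.Rodrigues(T[:3,:3])[0],T[:3,3],c["camera_matrix"],dist(c))[0][:,0]
def ray(c,uv):
    p=cv2.undistortPoints(np.array([[uv]],float),c["camera_matrix"],dist(c))[0,0]
    return c["pose"][:3,:3]@[p[0],p[1],1],c["pose"][:3,3]
def at(c,uv,z):
    d,o=ray(c,uv); return o+d*(z-o[2])/d[2]
def crop(c,x,y,w,h,s): return cv2.resize(c["img"][y:y+h,x:x+w,::-1],None,fx=s,fy=s,interpolation=cv2.INTER_CUBIC)
E
python3 - <<'E'
from h import *
t=np.load("top0.npz"); s=np.load("side0.npz")
a=np.zeros((600,800,3),np.uint8)
def put(im,x,y): a[y:y+im.shape[0],x:x+im.shape[1]]=im
put(crop(t,210,140,80,80,5),0,0)      # caddy
put(crop(t,335,140,75,120,5),410,0)   # right
cv2.imwrite("pics/z1.png",a); a[:]=0
put(crop(t,115,140,80,115,5),0,0)
put(crop(s,215,160,102,80,3),405,0)
put(crop(s,215,290,130,75,3),405,300)
cv2.imwrite("pics/z2.png",a)
E
```

```text
(no output)
```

View pics/z1.png

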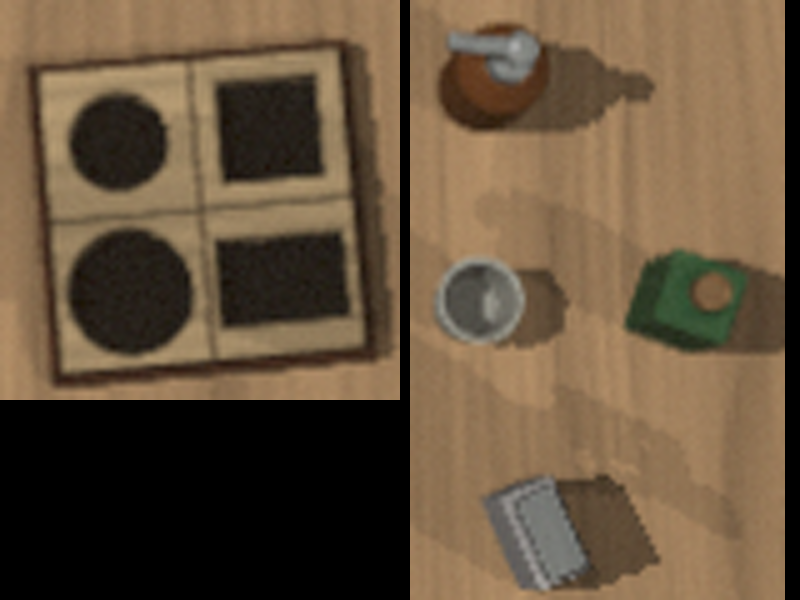

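View pics/z2.png

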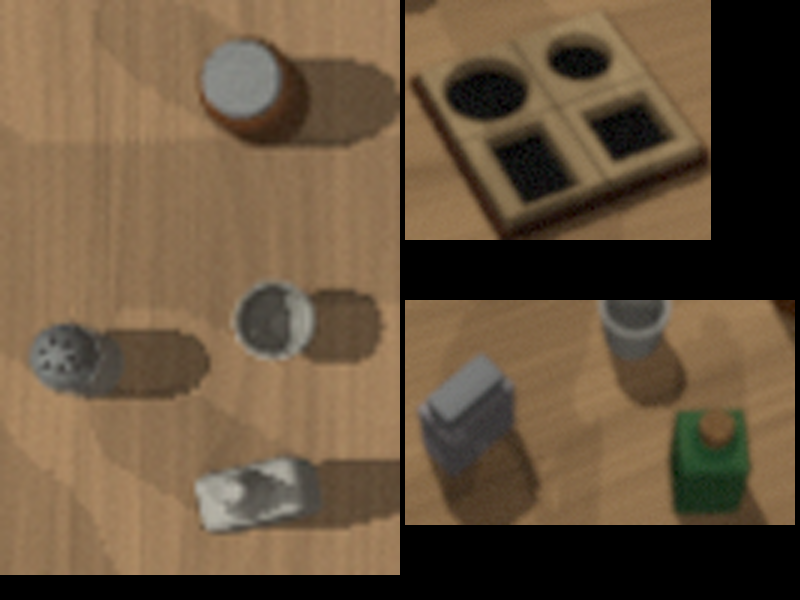

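Run:
```python
from h import *
t=np.load("top0.npz"); s=np.load("side0.npz")
def T(x0,X,Y,z,y0=140,xo=0): return at(t,(x0+(X-xo+.5)/5-.5,y0+(Y+.5)/5-.5),z)
P={}
for n,X,Y in(("small",118,141),("square",270,129),("big",130,291),("oblong",282,279)): P[n]=T(210,X,Y,.024)
P["tin"]=T(335,550,531,.076,xo=410);P["oilcork"]=T(335,713,291,.096,xo=410);P["oiltop"]=T(335,703,300,.072,xo=410)
P["jar"]=T(115,242,78,.076);P["salt"]=T(115,66,357,.074)
P["pumpcap"]=T(335,517,55,.11,xo=410);P["cupR"]=T(335,480,300,.05,xo=410);P["cupL"]=T(115,274,320,.05);P["sqz"]=T(115,245,492,.095)
for k,v in P.items(): print(k,v.round(4),"r %.3f"%np.hypot(*v[:2]),"side px",proj(s,v)[0].round(1))
def ang(a,b): return np.degrees(np.arctan2(b[1]-a[1],b[0]-a[0]))
print("caddy",ang(P["big"],P["small"]),ang(P["oblong"],P["square"]),ang(P["square"],P["small"]),[np.hypot(*(P[a]-P[b])[:2]) for a,b in(("big","small"),("square","small"),("oblong","big"))])
print("tin long",ang(T(335,588,567,.076),T(335,551,480,.076)),"oil", ang(T(335,725,348,.072),T(335,747,268,.072)),"sq long",ang(T(115,310,490,.074),T(115,200,505,.074)))
```

```text
small [0.5989 0.0749 0.024 ] r 0.604 side px [273.1 179. ]
square [ 0.6051 -0.0173  0.024 ] r 0.605 side px [289.4 202.2]
big [0.5074 0.0685 0.024 ] r 0.512 side px [242.1 189.9]
oblong [ 0.5134 -0.0231  0.024 ] r 0.514 side px [257.1 214.1]
tin [ 0.3584 -0.296   0.076 ] r 0.465 side px [235.5 318.8]
oilcork [ 0.4931 -0.3892  0.096 ] r 0.628 side px [319.5 331.5]
oiltop [ 0.4904 -0.3903  0.072 ] r 0.627 side px [317.1 337.9]
jar [0.6297 0.2765 0.076 ] r 0.688 side px [256.  118.1]
salt [0.4682 0.3764 0.074 ] r 0.601 side px [193.4 112.1]
pumpcap [ 0.6286 -0.2799  0.11  ] r 0.688 side px [354.4 259.8]
cupR [ 0.4945 -0.2661  0.05  ] r 0.562 side px [291.4 290.5]
cupL [0.4902 0.2621 0.05  ] r 0.556 side px [212.7 139.5]
sqz [0.3885 0.2695 0.095 ] r 0.473 side px [175.5 134.5]
caddy 3.9805221239582855 3.6045099691258096 93.79341856670118 [np.float64(0.09175400143943682), np.float64(0.09243477258188944), np.float64(0.09183234295444388)]
tin long 19.622951330183675 oil -18.45814124852282 sq long 96.82967475749994
```

>>> arm_command --commands '[0.23, -0.26, 0, 0, 0, -33, 1, 0.23, -0.26, 0, 0, 0, -33, 1, 0.23, -0.26, 0, 0, 0, -33, 1, 0.23, -0.26, 0, 0, 0, -33, 1, 0.23, -0.26, 0, 0, 0, -33, 1, 0.23, -0.26, 0, 0, 0, -33, 1, 0.23, -0.26, 0, 0, 0, -33, 1, 0.23, -0.26, 0, 0, 0, -33, 1]' --force 50

```text
t: 0.9
eef_pos: [0.3377, -0.3303, 0.2007]
tool_rot: [-0.001, 0.908, 0.418, 0.001]
contact_force: [-0.1, -0.2, -0.0]
gripper_width: 1.0
grasp_force: 0.0
```

```bash
cat >> h.py <<'E'
def state():
    from station import get_obs
    o=get_obs(); q=o["tool_rot"]; r=R.from_quat([q[1],q[2],q[3],q[0]]); X=r.as_matrix()
    psi=np.degrees(np.arctan2(X[1,0],X[0,0])); tilt=np.degrees(np.arccos(-X[2,2]))
    print("t %.2f"%o["t"],"tcp",o["eef_pos"].round(4) if hasattr(o["eef_pos"],"round") else o["eef_pos"],"psi %.1f tilt %.2f"%(psi,tilt),"w %.2f f %.0f"%(o["gripper_width"],o["grasp_force"]),"F",np.round(o["contact_force"],1),"q7 %.2f"%o["q"][6])
    return np.array(o["eef_pos"]),psi,X
def go(*targets):
    p,psi,X=state()
    for x,y,z,ps in targets:
        d=X.T@(np.array([x,y,z])-p); print("shift",d.round(4),"len %.3f"%np.linalg.norm(d),"rz %.1f"%((psi-ps+180)%360-180))
E
python3 -c "
from h import *
go((.6297,.2765,.2,48.8))"
```

```text
t 0.90 tcp [ 0.3377 -0.3303  0.2007] psi 49.4 tilt 0.12 w 1.00 f 0 F [-0.1 -0.2 -0. ] q7 -0.11
shift [ 0.6508 -0.173   0.0021] len 0.673 rz 0.6
```

>>> arm_command --commands '[0.35, -0.09, 0, 0, 0, 0, 1, 0.35, -0.09, 0, 0, 0, 0, 1, 0.35, -0.09, 0, 0, 0, 0, 1, 0.35, -0.09, 0, 0, 0, 0, 1, 0.35, -0.09, 0, 0, 0, 0, 1, 0.35, -0.09, 0, 0, 0, 0, 1, 0.35, -0.09, 0, 0, 0, 0, 1, 0.35, -0.09, 0, 0, 0, 0, 1]'

```text
t: 1.7
eef_pos: [0.4991, -0.0077, 0.201]
tool_rot: [-0.001, 0.909, 0.417, 0.001]
contact_force: [0.7, 0.0, 1.2]
gripper_width: 0.997
grasp_force: 0.0
```

>>> arm_command --commands '[0.3, -0.08, 0, 0, 0, 0, 1, 0.3, -0.08, 0, 0, 0, 0, 1, 0.3, -0.08, 0, 0, 0, 0, 1, 0.3, -0.08, 0, 0, 0, 0, 1, 0.3, -0.08, 0, 0, 0, 0, 1, 0.3, -0.08, 0, 0, 0, 0, 1, 0.3, -0.08, 0, 0, 0, 0, 1, 0.3, -0.08, 0, 0, 0, 0, 1]'

```text
t: 2.5
eef_pos: [0.6341, 0.2666, 0.1995]
tool_rot: [-0.001, 0.91, 0.415, -0.001]
contact_force: [-0.1, 0.5, -0.1]
gripper_width: 0.999
grasp_force: 0.0
```

```bash
python3 -c "
from h import *
go((.6297,.2765,.02,48.8))
from station import *
c=read_camera('wrist');cv2.imwrite('pics/w1.png',c['img'][...,::-1]);np.savez('w1.npz',**c)
print(proj(c,[.6297,.2765,.076]))"
```

```text
t 2.50 tcp [0.6341 0.2666 0.1995] psi 49.0 tilt 0.10 w 1.00 f 0 F [-0.1  0.5 -0.1] q7 -1.44
shift [ 0.0048 -0.0096  0.1795] len 0.180 rz 0.2
[[245.07890085 175.00267598]]
```

View pics/w1.png

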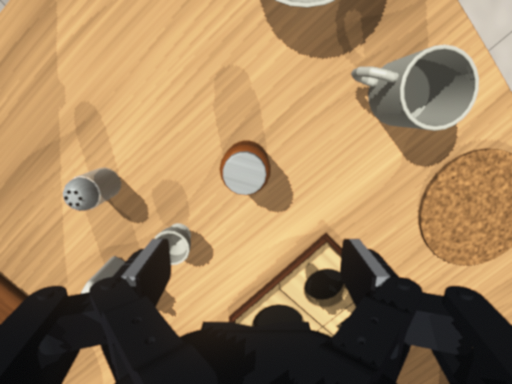

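The wrist picture shows the jar lid at (245,173), against a predicted (245,175), so the top-camera positions hold. I'll grasp it.

>>> arm_command --commands '[0.005, -0.01, 0.03, 0, 0, 0, 1, 0.005, -0.01, 0.07, 0, 0, 0, 1, 0.005, -0.01, 0.11, 0, 0, 0, 1, 0.005, -0.01, 0.14, 0, 0, 0, 1, 0.005, -0.01, 0.165, 0, 0, 0, 1, 0.005, -0.01, 0.18, 0, 0, 0, 1, 0.005, -0.01, 0.18, 0, 0, 0, 0.3, 0.005, -0.01, 0.18, 0, 0, 0, 0.3]' --force 50

```text
t: 3.35
eef_pos: [0.6305, 0.2748, 0.0218]
tool_rot: [-0.0, 0.911, 0.413, 0.0]
contact_force: [-5.6, 3.3, 5.3]
gripper_width: 0.693
grasp_force: 3.3
```

>>> arm_command --commands '[0, 0, 0, 0, 0, 0, 0.3, 0, 0, 0, 0, 0, 0, 0.3, 0, 0, 0, 0, 0, 0, 0.3, 0, 0, 0, 0, 0, 0, 0.3]'

```text
t: 3.75
eef_pos: [0.6302, 0.2766, 0.0234]
tool_rot: [-0.0, 0.91, 0.414, 0.001]
contact_force: [-3.4, -0.2, 7.9]
gripper_width: 0.598
grasp_force: 45.9
```

```bash
python3 -c "
from h import *
go((.5074,.0685,.2,48.8))"
```

```text
t 3.75 tcp [0.6302 0.2766 0.0234] psi 48.9 tilt 0.13 w 0.60 f 46 F [-3.4 -0.2  7.9] q7 -1.54
shift [-0.2372  0.0443 -0.1771] len 0.299 rz 0.1
```

>>> arm_command --commands '[0, 0, -0.02, 0, 0, 0, 0.3, 0, 0, -0.05, 0, 0, 0, 0.3, 0, 0, -0.08, 0, 0, 0, 0.3, -0.03, 0.006, -0.1, 0, 0, 0, 0.3, -0.065, 0.012, -0.1, 0, 0, 0, 0.3, -0.1, 0.019, -0.1, 0, 0, 0, 0.3, -0.14, 0.026, -0.1, 0, 0, 0, 0.3, -0.175, 0.033, -0.1, 0, 0, 0, 0.3]'

```text
t: 4.55
eef_pos: [0.5392, 0.1198, 0.1218]
tool_rot: [0.001, 0.911, 0.413, 0.001]
contact_force: [1.2, 0.3, -2.9]
gripper_width: 0.589
grasp_force: 44.3
```

>>> arm_command --commands '[-0.03, 0.005, 0, 0, 0, 0, 0.3, -0.05, 0.009, 0, 0, 0, 0, 0.3, -0.062, 0.011, 0, 0, 0, 0, 0.3, -0.062, 0.011, 0, 0, 0, 0, 0.3, -0.062, 0.011, 0, 0, 0, 0, 0.3]'

```text
t: 5.05
eef_pos: [0.5082, 0.0688, 0.1214]
tool_rot: [0.0, 0.91, 0.414, 0.001]
contact_force: [0.6, -0.4, -2.1]
gripper_width: 0.589
grasp_force: 44.3
```

```bash
python3 -c "
from h import *
go((.5074,.0685,.033,48.8))"
```

```text
t 5.05 tcp [0.5082 0.0688 0.1214] psi 48.9 tilt 0.11 w 0.59 f 44 F [ 0.6 -0.4 -2.1] q7 -1.22
shift [-0.0009 -0.0004  0.0884] len 0.088 rz 0.1
```

>>> arm_command --commands '[-0.001, 0, 0.035, 0, 0, 0, 0.3, -0.001, 0, 0.065, 0, 0, 0, 0.3, -0.001, 0, 0.08, 0, 0, 0, 0.3, -0.001, 0, 0.088, 0, 0, 0, 0.3, -0.001, 0, 0.09, 0, 0, 0, 0.3, -0.001, 0, 0.09, 0, 0, 0, 0.3]'

```text
t: 5.65
eef_pos: [0.5085, 0.0698, 0.0322]
tool_rot: [-0.0, 0.91, 0.414, 0.002]
contact_force: [-0.1, 2.0, 2.5]
gripper_width: 0.588
grasp_force: 44.7
```

>>> arm_command --commands '[0, 0, 0, 0, 0, 0, 1, 0, 0, 0, 0, 0, 0, 1, 0, 0, 0, 0, 0, 0, 1, 0, 0, -0.02, 0, 0, 0, 1, 0, 0, -0.07, 0, 0, 0, 1, 0, 0, -0.12, 0, 0, 0, 1, 0, 0, -0.17, 0, 0, 0, 1, 0, 0, -0.17, 0, 0, 0, 1]'

```text
t: 6.45
eef_pos: [0.511, 0.0684, 0.2077]
tool_rot: [0.002, 0.911, 0.413, 0.006]
contact_force: [0.4, 0.0, -0.7]
gripper_width: 0.999
grasp_force: 0.0
```

```bash
python3 -c "
from h import *
go((.4682,.3764,.2,48.8))
from station import *
c=read_camera('top');np.savez('t1.npz',**c)
cv2.imwrite('pics/t1.png',crop(c,200,130,100,100,5))"
```

```text
t 6.45 tcp [0.511  0.0684 0.2077] psi 48.8 tilt 0.71 w 1.00 f 0 F [ 0.4  0.  -0.7] q7 -1.14
shift [ 0.2037 -0.235   0.0076] len 0.311 rz 0.0
```

View pics/t1.png

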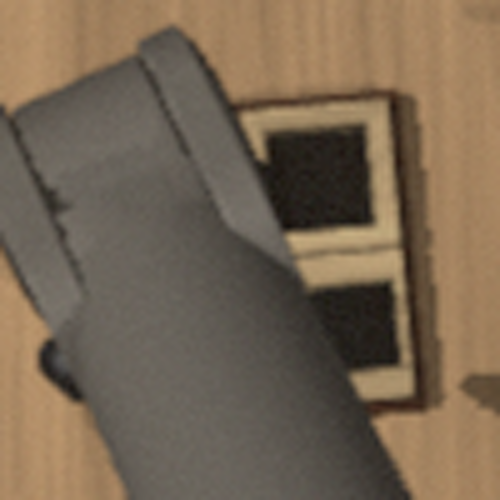

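The arm hides the big well in this picture, so I'll check the jar later. Next is the salt shaker.

>>> arm_command --commands '[0.204, -0.235, 0.008, 0, 0, 0, 1, 0.204, -0.235, 0.008, 0, 0, 0, 1, 0.204, -0.235, 0.008, 0, 0, 0, 1, 0.204, -0.235, 0.008, 0, 0, 0, 1, 0.204, -0.235, 0.008, 0, 0, 0, 1, 0.204, -0.235, 0.008, 0, 0, 0, 1, 0.204, -0.235, 0.008, 0, 0, 0, 1, 0.204, -0.235, 0.008, 0, 0, 0, 1]'

```text
t: 7.3
eef_pos: [0.4619, 0.3773, 0.1913]
tool_rot: [-0.0, 0.91, 0.416, -0.001]
contact_force: [0.9, 0.4, 0.2]
gripper_width: 0.999
grasp_force: 0.0
```

```bash
python3 -c "
from h import *
go((.4682,.3764,.02,48.8))
from station import *
c=read_camera('wrist');np.savez('w2.npz',**c)
d=read_camera('side')
cv2.imwrite('pics/w2.png',np.hstack([cv2.resize(c['img'],(440,330))[...,::-1],crop(d,200,160,110,110,3)]))
p=proj(c,[.4682,.3764,.074])[0];print(p,p*440/512)"
```

```text
t 7.30 tcp [0.4619 0.3773 0.1913] psi 49.1 tilt 0.14 w 1.00 f 0 F [0.9 0.4 0.2] q7 -1.77
shift [0.0038 0.0056 0.1713] len 0.171 rz 0.3
[259.64058485 177.2502543 ] [223.12862761 152.32443729]
```

View pics/w2.png

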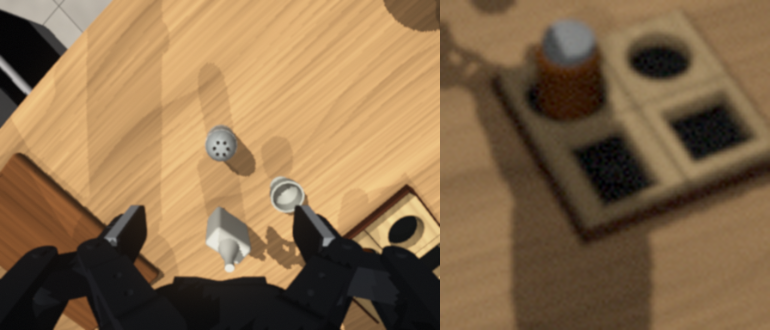

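The jar stands upright in the big well, at about (570,70) in the right panel. The salt dome is at about (221,146) in the left panel, and I'll recompute from it.

```bash
python3 -c "
from h import *
c=np.load('w2.npz')
print(at(c,np.array([221,145])*512/440,.068),at(c,np.array([221,147])*512/440,.075))
g=cv2.cvtColor(c['img'],cv2.COLOR_RGB2HSV)[140:200,225:295]
m=(g[...,1]<50).astype('uint8');n,l,s,ce=cv2.connectedComponentsWithStats(m);i=1+s[1:,4].argmax();print(s[i],ce[i]+[225,140]);u=ce[i]+[225,140]
p=at(c,u,.064);print(p);go((p[0],p[1],.02,48.8))"
```

```text
[0.47134803 0.38391072 0.068     ] [0.47063476 0.38312953 0.075     ]
[  14    7   36   40 1126] [256.57282416 166.84191829]
[0.47170358 0.38524968 0.064     ]
t 7.40 tcp [0.4641 0.3734 0.1915] psi 48.8 tilt 0.15 w 1.00 f 0 F [ 0.6  0.1 -0.7] q7 -1.77
shift [ 0.0143 -0.0022  0.1715] len 0.172 rz -0.0
```

```bash
cat >> h.py <<'E'
def blob(c,uv,h,z):
    u,v=int(uv[0]),int(uv[1]); g=cv2.cvtColor(c['img'],cv2.COLOR_RGB2HSV)[v-h:v+h,u-h:u+h]
    n,l,s,ce=cv2.connectedComponentsWithStats((g[...,1]<50).astype('uint8'));i=1+s[1:,4].argmax()
    w=ce[i]+[u-h,v-h]; print(s[i],w,at(c,w,z)); return at(c,w,z)
E
python3 -c "
from h import *
from station import *
state()
for i in range(2):
  c=read_camera('wrist'); p=blob(c,(258,172),32,.064)
go((p[0],p[1],.02,48.8))
t=np.load('top0.npz'); blob(t,(128,212),14,.064)"
```

```text
t 7.40 tcp [0.4641 0.3734 0.1915] psi 48.8 tilt 0.15 w 1.00 f 0 F [ 0.6  0.1 -0.7] q7 -1.77
[   9    5   36   41 1116] [252.41666667 165.38709677] [0.47183898 0.38506998 0.064     ]
[   8    5   36   41 1110] [251.56756757 165.35495495] [0.47176849 0.38502841 0.064     ]
t 7.50 tcp [0.4648 0.3727 0.1921] psi 48.7 tilt 0.12 w 1.00 f 0 F [ 0.7 -0.  -0.3] q7 -1.77
shift [ 0.0141 -0.0031  0.172 ] len 0.173 rz -0.1
[  7   7  18  14 185] [129.23783784 211.64864865] [0.46706538 0.37494729 0.064     ]
```

```bash
python3 -c "
from h import *
s=np.load('side0.npz');c=np.load('w2.npz');t=np.load('top0.npz')
a=np.zeros((360,800,3),np.uint8)
for k,(cam,x,y,w,f) in enumerate(((s,175,95,40,9),(t,108,192,40,9))):
  im=crop(cam,x,y,w,w,f)
  for P,col in (((.468,.376),(0,0,255)),((.472,.385),(255,0,0))):
    for z,r in ((0,.021),(.056,.021),(.076,.008)):
      th=np.linspace(0,6.28,40); q=proj(cam,np.c_[P[0]+r*np.cos(th),P[1]+r*np.sin(th),0*th+z]); cv2.polylines(im,[((q-[x,y]+.5)*f).astype(int)],True,col,1)
  a[:,k*400:k*400+360]=im
cv2.imwrite('pics/s.png',a)"
```

```text
(no output)
```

View pics/s.png

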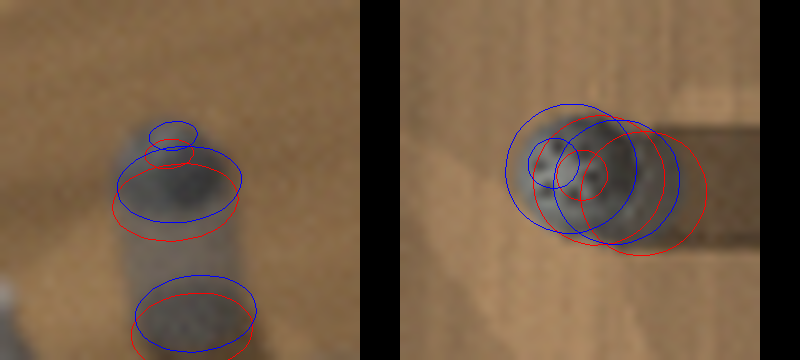

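In both views the salt lies between the two guesses, nearer the blue one. I'll take (0.471, 0.382).

>>> arm_command --commands '[0.011, -0.002, 0.03, 0, 0, 0, 1, 0.011, -0.002, 0.07, 0, 0, 0, 1, 0.011, -0.002, 0.11, 0, 0, 0, 1, 0.011, -0.002, 0.14, 0, 0, 0, 1, 0.011, -0.002, 0.16, 0, 0, 0, 1, 0.011, -0.002, 0.17, 0, 0, 0, 1, 0.011, -0.002, 0.17, 0, 0, 0, 0.2, 0.011, -0.002, 0.17, 0, 0, 0, 0.2]' --force 40

```text
t: 8.3
eef_pos: [0.4705, 0.3849, 0.0237]
tool_rot: [-0.0, 0.911, 0.413, 0.001]
contact_force: [0.3, 0.5, -0.3]
gripper_width: 0.694
grasp_force: 0.0
```

>>> arm_command --commands '[0, 0, 0, 0, 0, 0, 0.2, 0, 0, 0, 0, 0, 0, 0.2, 0, 0, 0, 0, 0, 0, 0.2, 0, 0, 0, 0, 0, 0, 0.2, 0, 0, 0, 0, 0, 0, 0.2, 0, 0, 0, 0, 0, 0, 0.2]'

```text
t: 8.9
eef_pos: [0.4707, 0.3854, 0.0246]
tool_rot: [0.0, 0.911, 0.413, 0.001]
contact_force: [-0.4, -1.5, 5.8]
gripper_width: 0.437
grasp_force: 39.7
```

```bash
python3 -c "
from h import *
go((.5989,.0749,.2,48.8))"
```

```text
t 8.90 tcp [0.4707 0.3854 0.0246] psi 48.8 tilt 0.16 w 0.44 f 40 F [-0.4 -1.5  5.8] q7 -1.91
shift [-0.149   0.3011 -0.1754] len 0.379 rz 0.0
```

>>> arm_command --commands '[0, 0, -0.02, 0, 0, 0, 0.2, 0, 0, -0.05, 0, 0, 0, 0.2, 0, 0, -0.085, 0, 0, 0, 0.2, -0.01, 0.02, -0.115, 0, 0, 0, 0.2, -0.025, 0.05, -0.13, 0, 0, 0, 0.2, -0.04, 0.085, -0.135, 0, 0, 0, 0.2, -0.06, 0.12, -0.135, 0, 0, 0, 0.2, -0.08, 0.155, -0.135, 0, 0, 0, 0.2]'

```text
t: 9.7
eef_pos: [0.5344, 0.2215, 0.1589]
tool_rot: [0.0, 0.91, 0.414, 0.001]
contact_force: [0.3, -0.1, -1.3]
gripper_width: 0.425
grasp_force: 40.7
```

>>> arm_command --commands '[-0.02, 0.04, 0, 0, 0, 0, 0.2, -0.035, 0.075, 0, 0, 0, 0, 0.2, -0.05, 0.11, 0, 0, 0, 0, 0.2, -0.062, 0.132, 0, 0, 0, 0, 0.2, -0.069, 0.144, 0, 0, 0, 0, 0.2, -0.069, 0.146, 0, 0, 0, 0, 0.2, -0.069, 0.146, 0, 0, 0, 0, 0.2, -0.069, 0.146, 0, 0, 0, 0, 0.2]'

```text
t: 10.5
eef_pos: [0.5976, 0.0772, 0.158]
tool_rot: [-0.0, 0.91, 0.415, 0.0]
contact_force: [0.7, 0.4, -1.3]
gripper_width: 0.428
grasp_force: 40.8
```

```bash
python3 -c "
from h import *
go((.5989,.0749,.0335,48.8))"
```

```text
t 10.50 tcp [0.5976 0.0772 0.158 ] psi 49.0 tilt 0.06 w 0.43 f 41 F [ 0.7  0.4 -1.3] q7 -1.21
shift [-0.001   0.0026  0.1245] len 0.125 rz 0.2
```

>>> arm_command --commands '[-0.001, 0.003, 0.035, 0, 0, 0, 0.2, -0.001, 0.003, 0.07, 0, 0, 0, 0.2, -0.001, 0.003, 0.1, 0, 0, 0, 0.2, -0.001, 0.003, 0.115, 0, 0, 0, 0.2, -0.001, 0.003, 0.122, 0, 0, 0, 0.2, -0.001, 0.003, 0.126, 0, 0, 0, 0.2, -0.001, 0.003, 0.126, 0, 0, 0, 0.2]'

```text
t: 11.2
eef_pos: [0.6009, 0.0732, 0.0332]
tool_rot: [0.0, 0.91, 0.414, 0.001]
contact_force: [0.6, 0.2, -1.2]
gripper_width: 0.432
grasp_force: 40.7
```

>>> arm_command --commands '[0, 0, 0, 0, 0, 0, 0.8, 0, 0, 0, 0, 0, 0, 0.8, 0, 0, 0, 0, 0, 0, 0.8, 0, 0, -0.02, 0, 0, 0, 0.8, 0, 0, -0.07, 0, 0, 0, 0.8, 0, 0, -0.12, 0, 0, 0, 1, 0, 0, -0.17, 0, 0, 0, 1, 0, 0, -0.17, 0, 0, 0, 1]'

```text
t: 12.0
eef_pos: [0.6043, 0.0737, 0.2098]
tool_rot: [0.002, 0.91, 0.413, 0.006]
contact_force: [0.8, 1.3, -0.5]
gripper_width: 1.0
grasp_force: 0.0
```

```bash
python3 -c "
from h import *
go((.4915,-.39,.21,71.5))"
```

```text
t 12.00 tcp [0.6043 0.0737 0.2098] psi 48.8 tilt 0.77 w 1.00 f 0 F [ 0.8  1.3 -0.5] q7 -1.18
shift [-0.4234  0.2202 -0.0026] len 0.477 rz -22.7
```

>>> arm_command --commands '[-0.3, 0.156, 0, 0, 0, -22.7, 1, -0.3, 0.156, 0, 0, 0, -22.7, 1, -0.3, 0.156, 0, 0, 0, -22.7, 1, -0.3, 0.156, 0, 0, 0, -22.7, 1, -0.3, 0.156, 0, 0, 0, -22.7, 1, -0.3, 0.156, 0, 0, 0, -22.7, 1, -0.3, 0.156, 0, 0, 0, -22.7, 1, -0.3, 0.156, 0, 0, 0, -22.7, 1]'

```text
t: 12.8
eef_pos: [0.5169, -0.2647, 0.2008]
tool_rot: [0.001, 0.815, 0.58, -0.002]
contact_force: [0.8, -0.0, -0.1]
gripper_width: 0.999
grasp_force: 0.0
```

```bash
python3 -c "
from h import *
go((.4915,-.39,.2,71.5))
from station import *
c=read_camera('top')
cv2.imwrite('pics/t2.png',crop(c,210,140,80,80,6))"
```

```text
t 12.80 tcp [ 0.5169 -0.2647  0.2008] psi 70.9 tilt 0.21 w 1.00 f 0 F [ 0.8 -0.  -0.1] q7 -0.20
shift [-0.1267  0.017   0.0012] len 0.128 rz -0.6
```

View pics/t2.png

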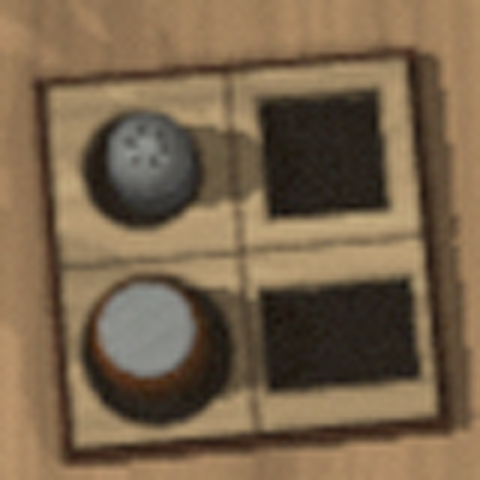

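The jar (148,335) and the salt (145,150) both stand in their wells. Now the oil bottle.

>>> arm_command --commands '[-0.127, 0.017, 0, 0, 0, -0.6, 1, -0.127, 0.017, 0, 0, 0, -0.6, 1, -0.127, 0.017, 0, 0, 0, -0.6, 1, -0.127, 0.017, 0, 0, 0, -0.6, 1, -0.127, 0.017, 0, 0, 0, -0.6, 1]'

```text
t: 13.35
eef_pos: [0.4964, -0.3812, 0.2014]
tool_rot: [-0.0, 0.808, 0.589, 0.0]
contact_force: [0.8, 0.6, -0.1]
gripper_width: 0.997
grasp_force: 0.0
```

```bash
python3 -c "
from h import *
go((.4915,-.39,.03,71.5))
from station import *
c=read_camera('wrist');np.savez('w3.npz',**c)
im=c['img'][...,::-1].copy()
a=np.radians(71.5)
for (x,y,col) in ((.4915,-.39,(0,0,255)),):
  q=[[x+.023*(i*np.cos(a)-j*np.sin(a)),y+.023*(i*np.sin(a)+j*np.cos(a)),.072] for i,j in ((1,1),(1,-1),(-1,-1),(-1,1))]
  cv2.polylines(im,[proj(c,np.array(q)).astype(int)],True,col,1)
cv2.imwrite('pics/w3.png',im[60:300,100:420].repeat(2,0).repeat(2,1))"
```

```text
t 13.35 tcp [ 0.4964 -0.3812  0.2014] psi 72.2 tilt 0.07 w 1.00 f 0 F [ 0.8  0.6 -0.1] q7 0.01
shift [-0.0101 -0.002   0.1714] len 0.172 rz 0.7
```

View pics/w3.png

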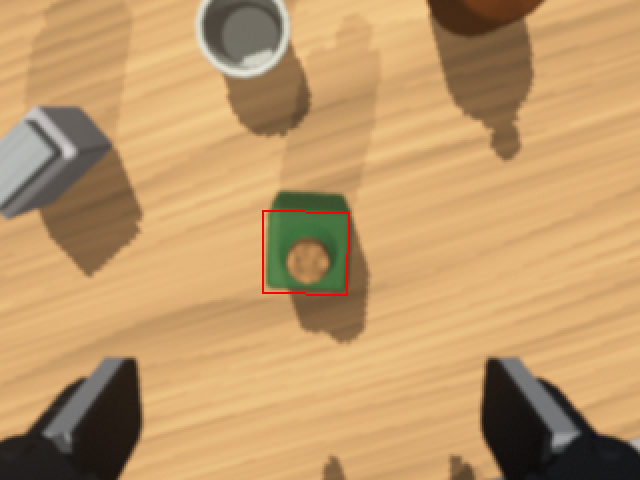

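The red outline predicted for the oil bottle's top matches the picture, with its centre at (307,252).

>>> arm_command --commands '[-0.009, -0.002, 0.03, 0, 0, 0, 1, -0.009, -0.002, 0.07, 0, 0, 0, 1, -0.009, -0.002, 0.11, 0, 0, 0, 1, -0.009, -0.002, 0.14, 0, 0, 0, 1, -0.009, -0.002, 0.16, 0, 0, 0, 1, -0.009, -0.002, 0.169, 0, 0, 0, 1, -0.009, -0.002, 0.169, 0, 0, 0, 0.2, -0.009, -0.002, 0.169, 0, 0, 0, 0.2]' --force 50

```text
t: 14.2
eef_pos: [0.4925, -0.3898, 0.0339]
tool_rot: [0.001, 0.808, 0.589, 0.001]
contact_force: [0.3, -0.2, -0.4]
gripper_width: 0.694
grasp_force: 0.0
```

>>> arm_command --commands '[0, 0, 0, 0, 0, 0, 0.2, 0, 0, 0, 0, 0, 0, 0.2, 0, 0, 0, 0, 0, 0, 0.2, 0, 0, 0, 0, 0, 0, 0.2, 0, 0, 0, 0, 0, 0, 0.2, 0, 0, 0, 0, 0, 0, 0.2]'

```text
t: 14.8
eef_pos: [0.4925, -0.3906, 0.0348]
tool_rot: [0.001, 0.808, 0.589, 0.001]
contact_force: [-1.3, 1.8, 5.6]
gripper_width: 0.518
grasp_force: 50.0
```

```bash
python3 -c "
from h import *
go((.6051,-.0173,.2,93.8))"
```

```text
t 14.80 tcp [ 0.4925 -0.3906  0.0348] psi 72.2 tilt 0.16 w 0.52 f 50 F [-1.3  1.8  5.6] q7 -0.08
shift [ 0.3897 -0.0067 -0.1654] len 0.423 rz -21.6
```

>>> arm_command --commands '[0, 0, -0.02, 0, 0, 0, 0.2, 0, 0, -0.05, 0, 0, 0, 0.2, 0, 0, -0.085, 0, 0, -1, 0.2, 0.02, 0, -0.115, 0, 0, -4, 0.2, 0.05, 0, -0.135, 0, 0, -8, 0.2, 0.09, -0.001, -0.145, 0, 0, -12, 0.2, 0.13, -0.002, -0.145, 0, 0, -16, 0.2, 0.17, -0.003, -0.145, 0, 0, -20, 0.2]'

```text
t: 15.6
eef_pos: [0.5407, -0.2264, 0.1789]
tool_rot: [0.001, 0.693, 0.721, -0.0]
contact_force: [0.6, 0.4, -3.5]
gripper_width: 0.515
grasp_force: 52.0
```

```bash
python3 -c "
from h import *
go((.6051,-.0173,.18,93.8))"
```

```text
t 15.60 tcp [ 0.5407 -0.2264  0.1789] psi 92.3 tilt 0.11 w 0.51 f 52 F [ 0.6  0.4 -3.5] q7 0.05
shift [ 0.2064  0.0727 -0.0013] len 0.219 rz -1.5
```

>>> arm_command --commands '[0.04, 0.014, 0, 0, 0, -1, 0.2, 0.08, 0.028, 0, 0, 0, -1.5, 0.2, 0.12, 0.042, 0, 0, 0, -1.5, 0.2, 0.155, 0.055, 0, 0, 0, -1.5, 0.2, 0.18, 0.064, 0, 0, 0, -1.5, 0.2, 0.197, 0.07, 0, 0, 0, -1.5, 0.2, 0.202, 0.072, 0, 0, 0, -1.5, 0.2, 0.202, 0.072, 0, 0, 0, -1.5, 0.2]'

```text
t: 16.4
eef_pos: [0.6047, -0.0226, 0.178]
tool_rot: [0.0, 0.684, 0.73, -0.0]
contact_force: [-0.4, -0.8, -4.5]
gripper_width: 0.518
grasp_force: 52.0
```

>>> arm_command --commands '[0, 0, 0, 0, 0, 0, 0.2, 0, 0, 0, 0, 0, 0, 0.2]'

```text
t: 16.6
eef_pos: [0.6045, -0.0251, 0.1776]
tool_rot: [0.0, 0.685, 0.728, -0.001]
contact_force: [-0.5, -0.6, -3.1]
gripper_width: 0.513
grasp_force: 52.0
```

```bash
python3 -c "
from h import *
go((.6051,-.0173,.043,93.8))"
```

```text
t 16.60 tcp [ 0.6045 -0.0251  0.1776] psi 93.5 tilt 0.07 w 0.51 f 52 F [-0.5 -0.6 -3.1] q7 -0.31
shift [0.0079 0.0011 0.1346] len 0.135 rz -0.3
```

>>> arm_command --commands '[0.007, 0.001, 0.03, 0, 0, 0, 0.2, 0.007, 0.001, 0.065, 0, 0, 0, 0.2, 0.007, 0.001, 0.095, 0, 0, 0, 0.2, 0.007, 0.001, 0.115, 0, 0, 0, 0.2, 0.007, 0.001, 0.127, 0, 0, 0, 0.2, 0.007, 0.001, 0.134, 0, 0, 0, 0.2, 0.007, 0.001, 0.135, 0, 0, 0, 0.2]'

```text
t: 17.3
eef_pos: [0.6058, -0.0166, 0.0432]
tool_rot: [0.0, 0.684, 0.729, 0.0]
contact_force: [0.6, 0.3, -4.0]
gripper_width: 0.514
grasp_force: 52.0
```

```bash
python3 -c "
from h import *
go((.6051,-.0173,.043,93.8))"
```

```text
t 17.30 tcp [ 0.6058 -0.0166  0.0432] psi 93.6 tilt 0.04 w 0.51 f 52 F [ 0.6  0.3 -4. ] q7 -0.43
shift [-0.0007 -0.0007  0.0002] len 0.001 rz -0.2
```

>>> arm_command --commands '[0, 0, 0.001, 0, 0, 0, 0.9, 0, 0, 0.001, 0, 0, 0, 0.9, 0, 0, 0.001, 0, 0, 0, 0.9, 0, 0, -0.02, 0, 0, 0, 0.9, 0, 0, -0.07, 0, 0, 0, 0.9, 0, 0, -0.12, 0, 0, 0, 1, 0, 0, -0.165, 0, 0, 0, 1, 0, 0, -0.165, 0, 0, 0, 1]'

```text
t: 18.1
eef_pos: [0.6097, -0.0147, 0.2155]
tool_rot: [0.005, 0.684, 0.729, 0.004]
contact_force: [1.5, 0.5, 0.6]
gripper_width: 1.003
grasp_force: 0.0
```

```bash
python3 -c "
from h import *
go((.3584,-.296,.205,19.6))"
```

```text
t 18.10 tcp [ 0.6097 -0.0147  0.2155] psi 93.7 tilt 0.73 w 1.00 f 0 F [1.5 0.5 0.6] q7 -0.30
shift [-0.2647 -0.2689  0.0072] len 0.377 rz 74.1
```

>>> arm_command --commands '[-0.24, -0.245, 0.005, 0, 0, 60, 1, -0.24, -0.245, 0.005, 0, 0, 60, 1, -0.24, -0.245, 0.005, 0, 0, 60, 1, -0.24, -0.245, 0.005, 0, 0, 60, 1, -0.24, -0.245, 0.005, 0, 0, 60, 1, -0.24, -0.245, 0.005, 0, 0, 60, 1, -0.24, -0.245, 0.005, 0, 0, 60, 1, -0.24, -0.245, 0.005, 0, 0, 60, 1]'

```text
t: 18.9
eef_pos: [0.3714, -0.2759, 0.2024]
tool_rot: [0.001, 0.959, 0.283, -0.001]
contact_force: [0.3, -0.4, -0.3]
gripper_width: 1.0
grasp_force: 0.0
```

```bash
python3 -c "
from h import *
go((.3584,-.296,.2,19.6))"
```

```text
t 18.90 tcp [ 0.3714 -0.2759  0.2024] psi 32.9 tilt 0.18 w 1.00 f 0 F [ 0.3 -0.4 -0.3] q7 -0.59
shift [-0.0218  0.0098  0.0025] len 0.024 rz 13.3
```

>>> arm_command --commands '[-0.022, 0.01, 0, 0, 0, 7, 1, -0.022, 0.01, 0, 0, 0, 13.3, 1, -0.022, 0.01, 0, 0, 0, 13.3, 1, -0.022, 0.01, 0, 0, 0, 13.3, 1, -0.022, 0.01, 0, 0, 0, 13.3, 1]'

```text
t: 19.4
eef_pos: [0.364, -0.291, 0.2028]
tool_rot: [0.0, 0.984, 0.179, 0.0]
contact_force: [0.2, 0.8, 0.0]
gripper_width: 1.0
grasp_force: 0.0
```

```bash
python3 -c "
from h import *
go((.3584,-.296,.025,19.6))
from station import *
c=read_camera('wrist')
im=c['img'][...,::-1].copy()
a=np.radians(19.6);x,y=.3584,-.296
for hx,hy,z,col in ((.025,.012,.076,(0,0,255)),(.03,.017,.062,(255,0,0))):
  q=[[x+hx*i*np.cos(a)-hy*j*np.sin(a),y+hx*i*np.sin(a)+hy*j*np.cos(a),z] for i,j in ((1,1),(1,-1),(-1,-1),(-1,1))]
  cv2.polylines(im,[proj(c,np.array(q)).astype(int)],True,col,1)
d=read_camera('top')
cv2.imwrite('pics/w4.png',np.hstack([im[60:300,160:360].repeat(2,0).repeat(2,1),crop(d,210,140,80,80,5)[:400].copy() if 0 else cv2.resize(crop(d,210,140,80,96,5),(400,480))]))"
```

```text
t 19.40 tcp [ 0.364  -0.291   0.2028] psi 20.6 tilt 0.02 w 1.00 f 0 F [0.2 0.8 0. ] q7 -0.75
shift [-0.0071  0.0027  0.1778] len 0.178 rz 1.0
```

View pics/w4.png

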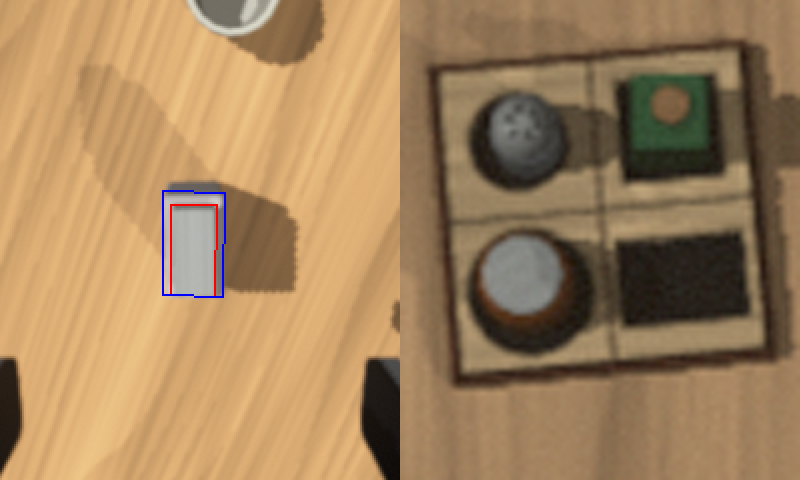

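The oil bottle stands in the square well at (670,110), and the tin's predicted outline matches. I'll grasp the tin.

>>> arm_command --commands '[-0.006, 0.002, 0.03, 0, 0, 0.5, 1, -0.006, 0.002, 0.07, 0, 0, 0.5, 1, -0.006, 0.002, 0.11, 0, 0, 0.5, 1, -0.006, 0.002, 0.14, 0, 0, 0.5, 1, -0.006, 0.002, 0.165, 0, 0, 0.5, 1, -0.006, 0.002, 0.178, 0, 0, 0.5, 1, -0.006, 0.002, 0.178, 0, 0, 0.5, 0.15, -0.006, 0.002, 0.178, 0, 0, 0.5, 0.15]' --force 40

```text
t: 20.3
eef_pos: [0.3592, -0.2958, 0.0254]
tool_rot: [0.0, 0.985, 0.173, 0.0]
contact_force: [0.1, 0.1, 0.4]
gripper_width: 0.691
grasp_force: 0.0
```

>>> arm_command --commands '[0, 0, 0, 0, 0, 0, 0.15, 0, 0, 0, 0, 0, 0, 0.15, 0, 0, 0, 0, 0, 0, 0.15, 0, 0, 0, 0, 0, 0, 0.15, 0, 0, 0, 0, 0, 0, 0.15, 0, 0, 0, 0, 0, 0, 0.15, 0, 0, 0, 0, 0, 0, 0.15]'

```text
t: 21.0
eef_pos: [0.3594, -0.2962, 0.0262]
tool_rot: [0.001, 0.985, 0.173, 0.001]
contact_force: [-0.8, 0.6, 6.1]
gripper_width: 0.382
grasp_force: 39.0
```

```bash
python3 -c "
from h import *
go((.5134,-.0231,.18,93.8))"
```

```text
t 21.00 tcp [ 0.3594 -0.2962  0.0262] psi 19.9 tilt 0.15 w 0.38 f 39 F [-0.8  0.6  6.1] q7 -0.94
shift [ 0.2379 -0.2042 -0.154 ] len 0.349 rz -73.9
```

Lift and travel, rotating gradually.

>>> arm_command --commands '[0, 0, -0.02, 0, 0, 0, 0.15, 0, 0, -0.055, 0, 0, 0, 0.15, 0, 0, -0.095, 0, 0, -6, 0.15, 0.01, -0.01, -0.125, 0, 0, -13, 0.15, 0.03, -0.026, -0.145, 0, 0, -20, 0.15, 0.055, -0.047, -0.154, 0, 0, -27, 0.15, 0.085, -0.073, -0.154, 0, 0, -34, 0.15, 0.115, -0.1, -0.154, 0, 0, -41, 0.15]'

```text
t: 21.8
eef_pos: [0.4333, -0.1619, 0.18]
tool_rot: [0.001, 0.861, 0.508, 0.0]
contact_force: [0.1, -0.3, -1.4]
gripper_width: 0.375
grasp_force: 40.6
```

```bash
python3 -c "
from h import *
go((.5134,-.0231,.18,93.8))"
```

```text
t 21.80 tcp [ 0.4333 -0.1619  0.18  ] psi 61.1 tilt 0.16 w 0.38 f 41 F [ 0.1 -0.3 -1.4] q7 -0.44
shift [ 1.602e-01  2.900e-03 -1.000e-04] len 0.160 rz -32.7
```

>>> arm_command --commands '[0.03, 0.001, 0, 0, 0, -7, 0.15, 0.06, 0.001, 0, 0, 0, -14, 0.15, 0.09, 0.002, 0, 0, 0, -21, 0.15, 0.12, 0.002, 0, 0, 0, -27, 0.15, 0.145, 0.003, 0, 0, 0, -31, 0.15, 0.156, 0.003, 0, 0, 0, -32.5, 0.15, 0.158, 0.003, 0, 0, 0, -32.5, 0.15, 0.158, 0.003, 0, 0, 0, -32.5, 0.15]'

```text
t: 22.6
eef_pos: [0.5117, -0.0269, 0.1786]
tool_rot: [0.0, 0.687, 0.727, -0.001]
contact_force: [-0.8, -0.3, -1.8]
gripper_width: 0.377
grasp_force: 40.6
```

>>> arm_command --commands '[0, 0, 0, 0, 0, 0, 0.15, 0, 0, 0, 0, 0, 0, 0.15]'

```text
t: 22.8
eef_pos: [0.5117, -0.0274, 0.1786]
tool_rot: [0.0, 0.687, 0.727, -0.0]
contact_force: [-1.2, -0.1, -1.9]
gripper_width: 0.381
grasp_force: 40.6
```

```bash
python3 -c "
from h import *
go((.5134,-.0231,.035,93.8))"
```

```text
t 22.80 tcp [ 0.5117 -0.0274  0.1786] psi 93.2 tilt 0.06 w 0.38 f 41 F [-1.2 -0.1 -1.9] q7 -0.29
shift [0.0043 0.002  0.1436] len 0.144 rz -0.6
```

>>> arm_command --commands '[0.004, 0.002, 0.03, 0, 0, -0.5, 0.15, 0.004, 0.002, 0.065, 0, 0, -0.5, 0.15, 0.004, 0.002, 0.1, 0, 0, -0.5, 0.15, 0.004, 0.002, 0.125, 0, 0, -0.5, 0.15, 0.004, 0.002, 0.137, 0, 0, -0.5, 0.15, 0.004, 0.002, 0.144, 0, 0, -0.5, 0.15, 0.004, 0.002, 0.144, 0, 0, -0.5, 0.15]'

```text
t: 23.5
eef_pos: [0.5144, -0.0221, 0.0352]
tool_rot: [0.0, 0.683, 0.73, 0.0]
contact_force: [-0.2, 0.2, -1.6]
gripper_width: 0.379
grasp_force: 40.6
```

>>> arm_command --commands '[0, 0, 0.001, 0, 0, 0, 0.7, 0, 0, 0.001, 0, 0, 0, 0.7, 0, 0, 0.001, 0, 0, 0, 0.7, 0, 0, -0.02, 0, 0, 0, 0.7, 0, 0, -0.07, 0, 0, 0, 0.7, 0, 0, -0.12, 0, 0, 0, 0.7, 0, 0, -0.17, 0, 0, 0, 0.7, 0, 0, -0.17, 0, 0, 0, 0.7]'

```text
t: 24.3
eef_pos: [0.5185, -0.0208, 0.2118]
tool_rot: [0.005, 0.683, 0.731, 0.004]
contact_force: [0.3, -0.4, -1.0]
gripper_width: 0.701
grasp_force: 0.0
```

>>> arm_command --commands '[-0.25, 0, 0, 0, 0, 0, 0.7, -0.25, 0, 0, 0, 0, 0, 0.7, -0.25, 0, 0, 0, 0, 0, 0.7, -0.25, 0, 0, 0, 0, 0, 0.7, -0.25, 0, 0, 0, 0, 0, 0.7, -0.25, 0, 0, 0, 0, 0, 0.7, -0.25, 0, 0, 0, 0, 0, 0.7, -0.25, 0, 0, 0, 0, 0, 0.7]'

```text
t: 25.1
eef_pos: [0.531, -0.2697, 0.2047]
tool_rot: [-0.0, 0.682, 0.731, 0.0]
contact_force: [0.7, 0.4, -1.1]
gripper_width: 0.701
grasp_force: 0.0
```

```bash
python3 -c "
from h import *
from station import *
state()
d=read_camera('top');s=read_camera('side')
cv2.imwrite('pics/f.png',np.hstack([crop(d,110,130,290,150,1.4)[:,:400],cv2.resize(crop(d,210,140,80,80,1),(210,210),interpolation=cv2.INTER_CUBIC),crop(s,215,150,90,105,2)]))
" ; python3 -c "
from h import *
from station import *
d=read_camera('top');s=read_camera('side')
a=np.zeros((600,800,3),np.uint8)
def put(i,x,y):a[y:y+i.shape[0],x:x+i.shape[1]]=i
put(crop(d,110,130,300,140,1.3),0,0);put(crop(d,210,140,80,80,5),0,195);put(crop(s,210,150,110,110,3),450,0);put(crop(s,130,70,160,60,2),450,340);put(crop(s,320,230,50,60,2),450,470)
cv2.imwrite('pics/f.png',a)"
```

```text
t 25.10 tcp [ 0.531  -0.2697  0.2047] psi 94.0 tilt 0.04 w 0.70 f 0 F [ 0.7  0.4 -1.1] q7 0.16
```

View pics/f.png

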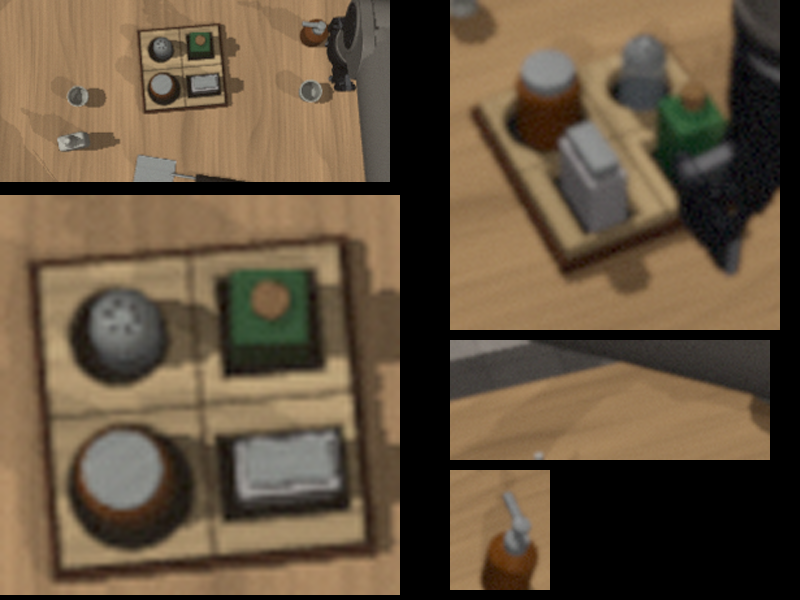

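All four condiments stand upright in their wells. The soap bottles are still standing, with the pump at (313,32) and the nozzle bottle at (72,141) in the top view. The arm is clear.

```bash
python3 -c "
from station import *
print(hand_in())"
```

```text
the job is handed in; nothing more can be done
None
```

I put all four condiments upright in their matching wells, left both soap bottles standing where they were, and handed the job in at about 25 s; the hand-in returned no verdict.

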